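# Park the noodle roller and hang its guard

### The arm

A 6-joint arm with a two-finger parallel gripper is mounted at the origin on the work surface. World frame = base frame: x ahead of the robot, y to its left, z up, the work surface at z = 0. Lengths are in m, angles in rad, forces in N, time in s.
With the tool pointing down it reaches from about 0.35 to 0.975 m from the base axis. Payload 4.9 kg.
Tool frame: the origin (TCP) lies between the finger pads; the fingertips stand 14 mm ahead of it and the grasp point (between the pads) lies 5 mm behind it; z points along the fingers, y is the line along which they close (so a half turn about z gives the same grasp; the last joint's range is limited). The gripper opens to 85 mm and grips with 20 to 120 N. Pads are 22 mm wide; open, the fingers measure 114 mm over their backs; the gripper's body (76 mm by 85 mm) begins 54 mm behind the grasp point. The pads swing forward as they close: fully open they stand 13 mm farther back than shut.
Start: joints at [-1.384, 0.053, 1.613, -0, 1.476, -0.119], TCP at [0.188, -0.596, 0.219] pointing down, gripper open.
Joint ranges: [-3.01, 3.01], [-1.01, 2.22], [0.06, 2.58], [-1.02, 4.17], [0.09, 2.62], [-3.14, 3.14]. Speed limits (rad/s): [2.57, 2.57, 3.14, 3.14, 3.14, 3.14].

### API

Orientations are given as a rotation vector (axis times angle).
In Python, from workcell import arm, vision, read_clock, read_qpos, read_qvel, read_joint_efforts, read_eef_pos, read_ee_rot, read_wrist_force, read_moment, read_opening, read_finger_force gives the robot as it stands. Calls block until the motion is done:
- arm.reach(position, orientation): joint-space move of the TCP to a pose.
- arm.servo_line(position, velocity=0.15, ori=None, stop_force=None): straight line of the TCP; ori=None keeps the orientation; velocity is the mean speed in m/s. With stop_force (N) it stops when the force on the tool has changed by that much, and returns True; else False.
- arm.movej(angles): joint-space move.
- arm.release() and arm.grasp(f_grip=None): open the fingers fully, or close them until they stop; f_grip is the grip in N (None keeps the last).
- arm.wait(seconds).
- arm.inverse_kinematics(position, orientation): joint angles nearest the present ones, or None.
- vision.camera(name): name is "scene" or "side" or "wrist"; returns (picture, depth): 400x640x3 uint8, red, green, blue; 400x640 float32, m along the optical axis (not along the pixel's ray), 0 where there is no reading.
- vision.camera_info(name): a dict with "K" (3x3 intrinsics, pixels), "T" (4x4, takes a point from camera to world coordinates); the wrist camera has in their place "mount" (4x4, takes a point from camera to tool coordinates, whose origin is the TCP and whose axes are the flange's). Camera axes: x right, y up, looking along -z (the intrinsics and any distortion apply to the point x, -y, -z); pixel columns grow to the right and rows downward; lengths in m; the calibration is good to about 2 mm. A picture is of the moment at which its call begins: read the wrist's pose just before it. camera_info takes no time and is no camera call.
A pose or a line that the arm cannot do raises arm.PlanningError and nothing moves.
- arm.finish_job(): hands the job in; it is judged then, once.
Readings, each from a call of its own:
- read_clock(): time.
- read_qpos(): joint angles.
- read_qvel(): joint speeds.
- read_joint_efforts(): joint torques, N m.
- read_eef_pos(): TCP position.
- read_ee_rot(): TCP orientation.
- read_wrist_force(): force on the tool from outside, world axes, zero at the start.
- read_moment(): the same for the moment, N m.
- read_opening(): opening from 0.0 (shut) to 1.0 (fully open).
- read_finger_force(): force on a finger pad.
Only numpy, scipy, OpenCV 4.12 (cv2) and the standard library are available. Lean on these libraries where they do the work, as an engineer would, in place of code of your own. Each camera call takes 0.05 s, during which the arm holds its last target. There are 200 camera calls.

### The job

Turn the noodle roller until its red pin points straight up, then hang the blue guard over the roller so that the pin comes up through one of the guard's slots and the guard sits level, resting on the roller. Lower the guard all the way on before letting go of it (no dropping), leave the pin upright, and do not disturb the small bowl, the shaker or the bottle standing near by.

Things in the scene. Friction and masses are not known exactly. Their poses are not given: they have to be found in the camera images.
- stand: white bench stand, bolted to the table, that carries the roller. Origin: centre of its underside, on the table; y along the roller, z up. Base plate 120 (x) by 280 (y) by 14 mm; two end cheeks 85 (x) by 20 (y) mm, 124 high, inner faces at y = -120 and +120 mm. The roller's axis lies along y, 95 mm above the table, straight over the origin.
- roller (a joint): turn of the aluminium roller (50 mm diameter, 240 mm long) about the stand's +y axis, rad: 0 when the red pin points straight up, negative when the pin leans to the stand's -x side (the robot's side), where it starts. Turns freely both ways to 1.4 rad; light friction (about 0.08 N m) holds it where it is left.
- pin_tip (a point): outer end of the red pin: round, 10 mm diameter, round-ended, standing out 40 mm radially from the roller's surface, 65 mm from the axis, at y = +40 mm of the stand. The frame turns with the roller: its z points along the pin outward, its y along the roller.
- roller_top (a point): top of the roller at its mid-length, 120 mm above the table, fixed to the stand (does not turn); axes as the stand's: y along the roller, z up
- guard: blue rigid plastic guard, an inverted U 120 mm long (its y), 68 mm wide (its x), plate 3 mm thick, 200 g or somewhat more or less; stands on the table on its two legs. Origin: midway between the feet, at table level; z up. The legs run the full 120 mm, 62 mm apart inside, and flare out to 80 mm wide at the feet.
- guard_seat (a point): centre of the underside of the guard's top plate (75 mm above its feet), axes as the guard's; it meets roller_top when the guard is on. The top plate has two slots, 26 mm (x) by 20 mm (y), centred at y = -40 and +40 mm, so the guard works either way round.
- guard_handle (a point): point in the guard's black handle, an upright rib in the middle of the top, 12 mm thick (x), 44 mm long (y), from 78 to 114 mm above the feet. The point lies 15 mm below its top edge (99 mm above the feet), axes as the guard's
- bowl_a: small steel bowl, 100 mm across, 50 high. Leave it where it is. Origin: centre of its underside.
- shaker: glass shaker with steel cap, 38 mm across, 85 high. Leave it where it is. Origin: centre of its underside.
- soy: amber bottle with red cap, 64 mm across, 190 high. Leave it where it is. Origin: centre of its underside.
Not all that is in view belongs to the job. Leave any yellow look-alike of the guard alone.

How it is judged:
By the outcome, as a careful person would: the job done as asked, in the order asked, and still so for the second after the job is handed in, with the robot touching nothing.
It also fails if it takes over 67 s, if anything falls off the work surface, if the arm or the gripper's body presses on something with over 40 N, if the wrist force passes 120 N, or if a joint passes its speed limit or range.

## Working session

There is one attempt and no reset: what is moved stays moved. The work goes in short steps, each a Python script; the robot and the scene stay as the last script left them, time stands still between calls to the robot, and variables do not carry over. Pictures are saved under pics/ and viewed, at most 10 in all, crops included, and the job is handed in when it is done.

```bash
mkdir -p pics; ls
cat > h.py <<'E'
import numpy as np, cv2
from workcell import *
import workcell as w
from scipy.spatial.transform import Rotation as R
def pts(name, depth, info=None, T=None):
    info=info or vision.camera_info(name); K=np.array(info["K"]); T=np.array(info["T"]) if T is None else T
    v,u=np.mgrid[0:400,0:640]; x=(u-K[0,2])/K[0,0]*depth; y=(v-K[1,2])/K[1,1]*depth
    P=np.stack([x,-y,-depth],-1); return P@T[:3,:3].T+T[:3,3]
def wristT():
    T=np.eye(4); T[:3,3]=read_eef_pos(); T[:3,:3]=R.from_rotvec(read_ee_rot()).as_matrix()
    return T@np.array(vision.camera_info("wrist")["mount"])
E
python3 - <<'E'
from h import *
print(read_clock())
for n in ("scene","side"):
    p,d=vision.camera(n); cv2.imwrite(f"pics/{n}.png",p[:,:,::-1]); np.savez(f"{n}.npz",p=p,d=d); print(vision.camera_info(n),(d>0).mean())
print(vision.camera_info("wrist"), read_ee_rot())
E
```

```text
pics
0.0
{'K': array([[407.49471466,   0.        , 311.1661688 ],
       [  0.        , 407.49471466, 200.96270143],
       [  0.        ,   0.        ,   1.        ]]), 'T': array([[-0.82719581, -0.40449376,  0.39004089,  0.90546547],
       [ 0.5619088 , -0.59837357,  0.57114584,  0.55869632],
       [ 0.00236523,  0.69161685,  0.72226071,  0.96643464],
       [ 0.        ,  0.        ,  0.        ,  1.        ]])} 0.9959609375
{'K': array([[490.00429536,   0.        , 320.07074585],
       [  0.        , 490.00429536, 192.66461672],
       [  0.        ,   0.        ,   1.        ]]), 'T': array([[-0.8037284 ,  0.44276136, -0.3974708 , -0.09901862],
       [-0.59489972, -0.58595117,  0.55023227,  0.63750687],
       [ 0.01072311,  0.67869257,  0.7343442 ,  1.08064649],
       [ 0.        ,  0.        ,  0.        ,  1.        ]])} 0.99608984375
{'K': array([[337.14494905,   0.        , 322.42948742],
       [  0.        , 337.14494905, 199.91743486],
       [  0.        ,   0.        ,   1.        ]]), 'mount': array([[ 5.12893844e-04,  9.55198793e-01,  2.95964529e-01,
         7.53772235e-02],
       [ 9.99999665e-01, -6.78504839e-04,  4.56856541e-04,
         4.59360002e-05],
       [ 6.37202182e-04,  2.95964196e-01, -9.55198822e-01,
        -1.54800880e-01],
       [ 0.00000000e+00,  0.00000000e+00,  0.00000000e+00,
         1.00000000e+00]])} [-3.10311698e+00 -4.78185135e-01  8.08184279e-05]
```

View pics/scene.png

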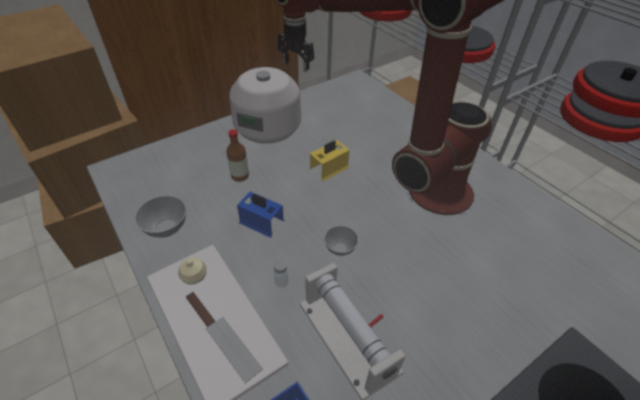

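View pics/side.png

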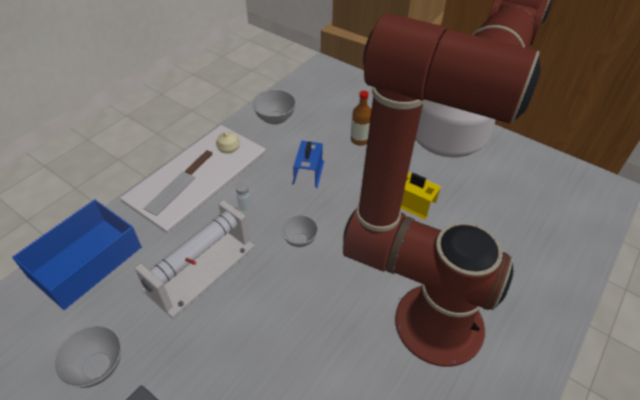

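Scene view: the blue guard is at (260,212), with its black handle at (259,200). The yellow look-alike is at (330,158), and the blue tray at (290,393) is the only other blue thing. The roller is at (350,320) with the red pin at (376,320), the shaker at (281,272), the small bowl at (341,240) and the bottle at (237,158). Side view: guard (310,162), pin (190,261), tray (80,250). I choose the blue inverted U with the black handle.

```bash
cat > m.py <<'E'
from h import *
for n,gb,pb in (("scene",(190,240,230,290),(300,335,360,395)),("side",(135,190,285,330),(250,270,178,200))):
    z=np.load(n+".npz"); p,d=z["p"],z["d"]; P=pts(n,d); hsv=cv2.cvtColor(p,cv2.COLOR_RGB2HSV)
    H,S,V=[hsv[...,i].astype(int) for i in range(3)]
    def box(b):
        m=np.zeros((400,640),bool); m[b[0]:b[1],b[2]:b[3]]=1; return m
    blue=box(gb)&(abs(H-115)<12)&(S>120); B=P[blue]; 
    top=B[(B[:,2]>.07)&(B[:,2]<.09)]
    print(n,"blue",blue.sum(),"zpct",np.percentile(B[:,2],[2,25,50,75,98]).round(3))
    rect=cv2.minAreaRect((top[:,:2]*1000).astype(np.float32)); print("top plate",rect)
    hd=box(gb)&(V<60)&(P[...,2]>.085); Q=P[hd]; print("handle",len(Q),Q.mean(0).round(4),cv2.minAreaRect((Q[:,:2]*1000).astype(np.float32)))
    red=box(pb)&((H<8)|(H>172))&(S>130); Q=P[red]; print("pin",len(Q),Q.mean(0).round(4),Q[Q[:,2].argmax()].round(4)); 
    c=Q.mean(0); u=np.linalg.svd(Q-c)[2][0]; t=(Q-c)@u; print(u.round(3),(c+u*t.min()).round(4),(c+u*t.max()).round(4))
    # cheeks tops: z 0.118..0.130 , roller z~.12
    sb=box((255,395,295,410)) if n=="scene" else box((195,315,130,260))
    ck=sb&(abs(P[...,2]-.124)<.004)&(S<70); Q=P[ck]; 
    if len(Q):
        k=cv2.kmeans((Q[:,:2]).astype(np.float32),2,None,(3,50,1e-4),5,cv2.KMEANS_PP_CENTERS)
        for i in range(2):
            q=Q[k[1].ravel()==i]; print(" cheek",len(q),q.mean(0).round(4),cv2.minAreaRect((q[:,:2]*1000).astype(np.float32)))
    bp=sb&(abs(P[...,2]-.014)<.005)&(V>100); print("plate",cv2.minAreaRect((P[bp][:,:2]*1000).astype(np.float32)))
    for nm,(v,u) in (dict(bowl=(240,341),shaker=(267,281),soy=(134,233)) if n=="scene" else dict(bowl=(232,300),shaker=(189,243),soy=(96,364))).items(): print(nm,P[v,u].round(3))
E
python3 m.py
```

```text
scene blue 700 zpct [0.006 0.048 0.078 0.08  0.083]
top plate ((565.0905151367188, -214.13870239257812), (67.10140228271484, 118.96614074707031), 26.00025749206543)
handle 102 [ 0.5689 -0.205   0.1113] ((724.4819946289062, 168.4553985595703), (859.6222534179688, 34.94991683959961), 67.44757843017578)
pin 16 [0.5364 0.277  0.1202] [0.5229 0.2784 0.1262]
[ 0.922 -0.047 -0.384] [0.5227 0.2777 0.1259] [0.5508 0.2763 0.1142]
 cheek 495 [0.5669 0.1438 0.123 ] ((568.0374755859375, 166.64987182617188), (144.53041076660156, 84.92708587646484), 86.21357727050781)
 cheek 678 [0.5773 0.3344 0.1233] ((566.2924194335938, 310.890380859375), (139.7509002685547, 84.01063537597656), 76.89834594726562)
plate ((571.1060180664062, 233.91119384765625), (279.1610412597656, 121.47030639648438), 86.80435943603516)
bowl [0.905 0.559 0.966]
shaker [0.627 0.014 0.085]
soy [ 0.525 -0.434  0.189]
side blue 643 zpct [0.007 0.074 0.079 0.081 0.095]
top plate ((562.875732421875, -214.55043029785156), (67.83839416503906, 125.2057876586914), 26.81967544555664)
handle 46 [ 0.5574 -0.206   0.1096] ((560.923095703125, -213.59298706054688), (9.143150329589844, 41.15525436401367), 26.076950073242188)
pin 17 [0.5314 0.2789 0.1231] [0.5205 0.2805 0.1306]
[-0.894  0.054  0.444] [0.5485 0.2779 0.1146] [0.5187 0.2797 0.1294]
 cheek 419 [0.566  0.1477 0.1232] ((567.7775268554688, 166.85769653320312), (145.3601531982422, 85.31912231445312), 86.57664489746094)
 cheek 528 [0.5753 0.332  0.1233] ((562.7713623046875, 315.79443359375), (141.12686157226562, 83.71598052978516), 71.61029052734375)
plate ((645.7969970703125, 204.04925537109375), (344.9241027832031, 409.0028381347656), 45.0483283996582)
bowl [ 0.439 -0.015  0.005]
shaker [0.619 0.01  0.085]
soy [ 0.513 -0.429  0.192]
```

Run:
```python
import cv2
a=cv2.imread("pics/scene.png")[180:250,220:310]; b=cv2.imread("pics/side.png")[195:315,130:260]
a=cv2.resize(a,(390,360),interpolation=2); b=cv2.resize(b,(390,360),interpolation=2)
cv2.imwrite("pics/crop1.png",cv2.hconcat([a,b]))
```

```text
(no output)
```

View pics/crop1.png

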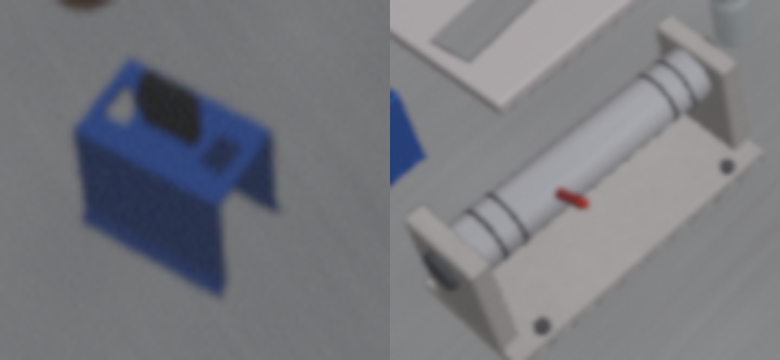

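The crop confirms the choice: a blue inverted U with a black handle and two slots, and the roller with its pin leaning to the robot's side. The numbers fit the sizes given: the plate is 67x119 mm at z≈0.079, and the pin radius comes out at about 64 mm. Next is a close look at the guard and the stand from the wrist.

```bash
cat >> h.py <<'E'
def ori(psi):
    c,s=np.cos(psi),np.sin(psi)
    return R.from_matrix(np.array([[-s,c,0],[c,s,0],[0,0,-1.]]).T).as_rotvec()
def look(n):
    T=wristT(); p,d=vision.camera("wrist"); cv2.imwrite(f"pics/{n}.png",p[:,:,::-1]); np.savez(f"{n}.npz",p=p,d=d,T=T)
    return p,d,pts("wrist",d,vision.camera_info("wrist"),T)
def rectpts(Q): return cv2.minAreaRect((Q[:,:2]*1000).astype(np.float32))
E
python3 - <<'E'
from h import *
assert np.allclose(R.from_rotvec(ori(.3)).as_matrix()[:,2],[0,0,-1])
arm.servo_line([.188,-.596,.34],velocity=.25); print(read_clock())
arm.reach([.565,-.214,.30],ori(np.radians(26))); print(read_clock(),read_qpos())
look("w_guard")
arm.reach([.571,.236,.32],ori(np.radians(-3.2))); print(read_clock(),read_qpos(),read_eef_pos())
look("w_stand")
E
cat > m2.py <<'E'
from h import *
def ld(n):
    z=np.load(n+".npz"); p=z["p"]; hsv=cv2.cvtColor(p,cv2.COLOR_RGB2HSV).astype(int)
    return p,hsv,pts("wrist",z["d"],vision.camera_info("wrist"),z["T"])
p,h,P=ld("w_guard"); z=P[...,2]
blue=(abs(h[...,0]-115)<12)&(h[...,1]>120)
t=P[blue&(z>.068)&(z<.088)]; print("plate",len(t),t[:,2].mean(),rectpts(t))
t=P[(h[...,2]<70)&(z>.100)&(z<.125)&(np.hypot(P[...,0]-.565,P[...,1]+.214)<.05)]; print("handle",len(t),np.median(t[:,2]),rectpts(t))
p,h,P=ld("w_stand"); z=P[...,2]; near=(abs(P[...,0]-.571)<.09)&(abs(P[...,1]-.236)<.17)
red=near&((h[...,0]<8)|(h[...,0]>172))&(h[...,1]>130); Q=P[red]; c=Q.mean(0);u=np.linalg.svd(Q-c)[2][0];t=(Q-c)@u
print("pin",len(Q),c,(c+u*t.min()).round(4),(c+u*t.max()).round(4))
v,uu=np.nonzero(red); print(uu.mean(),v.mean())
t=P[near&(z>.009)&(z<.019)]; print("base",len(t),rectpts(t))
t=P[near&(abs(z-.124)<.0035)&(abs(P[...,1]-.236)>.115)]
for s in (-1,1):
    q=t[(t[:,1]-.236)*s>0]; print("cheek",len(q),q[:,2].mean(),rectpts(q))
t=P[near&(z>.1)&(abs(P[...,1]-.236)<.08)&~red&(z<.13)]
# circle fit of roller about axis: x = a + b*(y-.236)
from scipy.optimize import least_squares
f=lambda k:np.hypot(t[:,0]-k[0]-k[1]*(t[:,1]-.236),t[:,2]-k[2])-.025
r=least_squares(f,[.571,.056,.095],loss="soft_l1",f_scale=.002); print("roller",len(t),r.x)
E
python3 m2.py
```

```text
0.7333
2.675 [-4.86646093e-01 -3.15233544e-02  1.56458021e+00 -2.96830645e-04
  1.60838702e+00 -9.38848920e-01]
4.375 [ 2.70269997e-01 -3.94483506e-03  1.50507401e+00 -3.04913385e-04
  1.64064173e+00  3.27073949e-01] [0.57129588 0.23517986 0.31988448]
plate 4772 0.0781680784646461 ((443.37353515625, -278.49151611328125), (338.6448669433594, 120.67432403564453), 27.248056411743164)
handle 465 0.11397775794839637 ((563.593017578125, -216.380615234375), (10.499872207641602, 43.66825866699219), 26.015026092529297)
pin 301 [0.53741471 0.27788726 0.14932121] [0.5578 0.2952 0.4766] [0.535  0.2758 0.1103]
264.1162790697674 149.61129568106313
base 7644 ((572.5425415039062, 235.08892822265625), (276.7648620605469, 120.17012786865234), 86.84331512451172)
cheek 1071 0.12341147347785628 ((565.1954345703125, 106.75394439697266), (22.710800170898438, 83.80270385742188), 87.12225341796875)
cheek 1956 0.12367817749255508 ((579.5755004882812, 362.87158203125), (22.71417999267578, 84.03718566894531), 86.81532287597656)
roller 6307 [0.57253467 0.05299223 0.09478447]
```

View pics/w_stand.png

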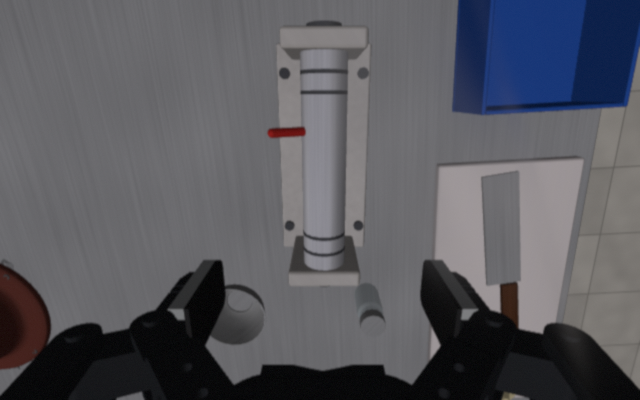

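The pin is at (287,132) in the wrist view. The bowl at (240,315) and the shaker at (370,310) lie beyond the -y end of the stand. The stand centre measures (0.5725, 0.2348) with yaw -3.15°; base, cheeks and roller agree. Next: push the pin up, then centre it between the pads.

```bash
cat >> h.py <<'E'
YAW=np.radians(-3.15); C=np.array([.5725,.2348]); ex=np.array([np.cos(YAW),np.sin(YAW)]); ey=np.array([-ex[1],ex[0]])
def S(s,y,z): return [*(C+s*ex+y*ey),z]
E
python3 - <<'E'
from h import *
o=ori(YAW)
arm.grasp(20)
arm.reach(S(-.088,.04,.20),o)
arm.servo_line(S(-.088,.04,.119),velocity=.15)
arm.servo_line(S(-.045,.04,.140),velocity=.06)
arm.servo_line(S(-.023,.04,.149),velocity=.04); print(read_clock(),read_wrist_force())
arm.servo_line(S(-.023,.04,.21),velocity=.15)
arm.release()
arm.servo_line(S(0,.0,.27),velocity=.2)
p,d,P=look("w_pin1"); print(read_clock())
h=cv2.cvtColor(p,cv2.COLOR_RGB2HSV).astype(int)
red=((h[...,0]<8)|(h[...,0]>172))&(h[...,1]>130)&(np.hypot(P[...,0]-.571,P[...,1]-.275)<.08)
Q=P[red]; L=(Q[:,:2]-C); print(len(Q)); o=Q[:,2].argsort()[::-1][:40]; q=Q[o]
print("pin top s,y,z",((q[:,:2]-C)@ex).mean(),((q[:,:2]-C)@ey).mean(),q[:,2].max(),np.median(q[:,2]))
E
```

```text
8.2333 [-0.07401214  0.33560708 -0.21862017]
10.15
385
pin top s,y,z -0.042808755900678466 0.04125684558341704 0.42469656772480197 0.12711881081941795
```

View pics/w_pin1.png

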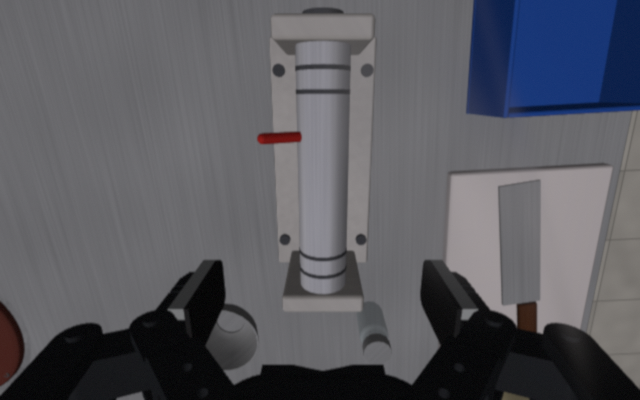

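The pin, at (280,138), has not risen: the fingers passed over its end. I'll repeat the push with the fingertips lower.

```bash
cat >> h.py <<'E'
def pin(n):
    p,d,P=look(n); h=cv2.cvtColor(p,cv2.COLOR_RGB2HSV).astype(int)
    red=((h[...,0]<8)|(h[...,0]>172))&(h[...,1]>130)&(np.hypot(P[...,0]-.5747,P[...,1]-.2747)<.085)&(P[...,2]<.175)&(P[...,2]>.1)
    Q=P[red]; s=(Q[:,:2]-C)@ex; y=(Q[:,:2]-C)@ey; r=np.hypot(s,Q[:,2]-.095)
    k=(r>.05)&(r<.07); print("pin",k.sum(),"angle",np.median(np.arctan2(s,Q[:,2]-.095)[k]).round(3),"y",np.median(y[k]).round(4),"zmax",Q[:,2].max().round(4))
E
python3 - <<'E'
from h import *
o=ori(YAW)
pin("w_pin1b")
arm.grasp(20); print(read_opening())
arm.reach(S(-.095,.04,.16),o)
arm.servo_line(S(-.095,.04,.099),velocity=.15); print(read_eef_pos(),S(-.095,.04,.099))
for s,z,v in ((-.055,.119,.08),(-.04,.132,.05),(-.018,.146,.04)):
    arm.servo_line(S(s,.04,z),velocity=v); print(read_wrist_force().round(2))
arm.servo_line(S(-.018,.04,.21),velocity=.15)
arm.release()
arm.servo_line(S(0,.0,.27),velocity=.2)
pin("w_pin2"); print(read_clock())
E
```

```text
pin 167 angle -1.028 y 0.0398 zmax 0.1286
-0.0042620951325061975
[0.48120542 0.28003457 0.10028757] [np.float64(0.47984154293869674), np.float64(0.2799598309897039), 0.099]
[ 0.87 -0.16  0.04]
[-1.16  0.51 -0.28]
[-0.5   0.36  0.6 ]
pin 161 angle -1.027 y 0.0398 zmax 0.1284
16.1667
```

The pin is still at -1.03 rad. I'll repeat with the side camera watching mid-push.

Run:
```python
from h import *
o=ori(YAW)
arm.grasp(20)
arm.reach(S(-.095,.04,.16),o)
arm.servo_line(S(-.095,.04,.099),velocity=.15)
ims=[]
for s,z,v in ((-.055,.119,.08),(-.04,.132,.06)):
    arm.servo_line(S(s,.04,z),velocity=v); print(read_wrist_force().round(2),read_eef_pos(),S(s,.04,z))
    for n,b in (("scene",(240,400,280,440)),("side",(190,320,120,280))):
        p,_=vision.camera(n); ims.append(cv2.resize(p[b[0]:b[1],b[2]:b[3],::-1],(390,290),interpolation=2))
cv2.imwrite("pics/mid.png",cv2.vconcat([cv2.hconcat(ims[:2]),cv2.hconcat(ims[2:])])); print(read_clock())
```

```text
[-0.11 -0.52 -0.06] [0.51961451 0.27768802 0.11880531] [np.float64(0.5197811068367183), np.float64(0.277761823793206), 0.119]
[0.42 0.08 0.58] [0.53527244 0.27695933 0.1324998 ] [np.float64(0.5347584432984763), np.float64(0.27693757109451933), 0.132]
19.5333
```

View pics/mid.png

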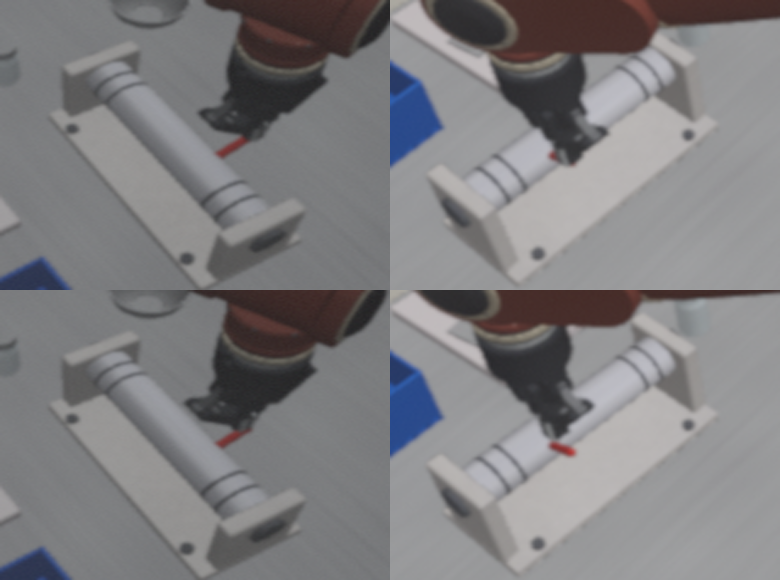

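The finger sits above the pin in both lower views, so the fingertip is higher than I assumed or is riding over the pin. I'll measure the real fingertip position from depth.

Run:
```python
from h import *
print(read_opening(),read_eef_pos(),read_ee_rot(),ori(YAW),read_clock())
e=read_eef_pos()
for n in ("scene","side"):
    p,d=vision.camera(n); P=pts(n,d); h=cv2.cvtColor(p,cv2.COLOR_RGB2HSV).astype(int)
    s=(P[...,:2]-C)@ex; y=(P[...,:2]-C)@ey
    m=(h[...,2]<75)&(abs(s+.04)<.06)&(abs(y-.04)<.06)&(P[...,2]>.08)&(P[...,2]<.25)
    print(n,m.sum())
    for lo in np.arange(.10,.2,.008):
        k=m&(P[...,2]>=lo)&(P[...,2]<lo+.008)
        if k.sum()>2: print(lo.round(3),k.sum(),"s",np.percentile(s[k],[5,95]).round(4),"y",np.percentile(y[k],[5,95]).round(4))
    red=((h[...,0]<8)|(h[...,0]>172))&(h[...,1]>150)&(abs(s+.03)<.06)&(abs(y-.04)<.03)&(P[...,2]<.17)
    print("red s",s[red].min(),s[red].max(),P[red][:,2].min(),P[red][:,2].max(),np.median(y[red]))
```

```text
-0.0012798611384310713 [0.53462042 0.27688424 0.13179831] [-2.28155137e+00 -2.15935695e+00  5.44297942e-04] [2.28165959 2.15954484 0.        ] 19.5333
scene 450
0.148 6 s [-0.0424 -0.0303] y [0.0457 0.0502]
0.156 9 s [-0.0413 -0.0279] y [0.0412 0.0508]
0.164 15 s [-0.0411 -0.0275] y [0.0447 0.0507]
0.172 10 s [-0.0421 -0.0277] y [0.046  0.0509]
0.18 5 s [-0.0386 -0.0282] y [0.0461 0.0517]
0.188 25 s [-0.0482 -0.0132] y [0.046  0.0527]
0.196 69 s [-0.0683 -0.0134] y [0.0345 0.0525]Traceback (most recent call last):
  File "<stdin>", line 13, in <module>
    return umr_minimum(a, axis, None, out, keepdims, initial, where)
ValueError: zero-size array to reduction operation minimum which has no identity
```

Run:
```python
from h import *
for n in ("scene","side"):
    p,d=vision.camera(n); P=pts(n,d); h=cv2.cvtColor(p,cv2.COLOR_RGB2HSV).astype(int)
    s=(P[...,:2]-C)@ex; y=(P[...,:2]-C)@ey; z=P[...,2]
    m=(abs(s+.04)<.06)&(abs(y-.04)<.05)&(z>.03)&(z<.25)&(np.hypot(s,z-.095)>.028)
    red=((h[...,0]<10)|(h[...,0]>170))&(h[...,1]>110)
    for nm,mm in (("nonred",m&~red),("red",m&red)):
      for lo in np.arange(.09,.2,.008):
        k=mm&(z>=lo)&(z<lo+.008)
        if k.sum()>1: print(n,nm,lo.round(3),k.sum(),"s",np.percentile(s[k],[5,95]).round(4),"y",np.percentile(y[k],[5,95]).round(4),"V",np.median(h[...,2][k]))
```

```text
scene nonred 0.106 9 s [-0.0322 -0.0229] y [0.0342 0.0436] V 108.0
scene nonred 0.114 39 s [-0.0454  0.0116] y [0.0044 0.0712] V 120.0
scene nonred 0.122 42 s [-0.0515  0.0053] y [-0.007   0.0843] V 155.0
scene nonred 0.146 8 s [-0.0447 -0.0333] y [0.0453 0.0509] V 79.5
scene nonred 0.154 20 s [-0.0481 -0.0286] y [0.0423 0.0504] V 73.0
scene nonred 0.162 19 s [-0.0543 -0.0282] y [0.0432 0.0508] V 69.0
scene nonred 0.17 13 s [-0.0475 -0.028 ] y [0.045  0.0507] V 64.0
scene nonred 0.178 11 s [-0.0463 -0.0276] y [0.0465 0.0515] V 61.0
scene nonred 0.186 27 s [-0.0603 -0.0249] y [0.0463 0.0528] V 56.0
scene nonred 0.194 57 s [-0.0698 -0.0128] y [0.0333 0.0528] V 54.0
scene red 0.106 4 s [-0.0285 -0.024 ] y [0.0393 0.0418] V 114.0
scene red 0.114 20 s [-0.0414 -0.0267] y [0.038  0.0423] V 115.5
side nonred 0.106 5 s [-0.028  -0.0215] y [0.0445 0.0794] V 163.0
side nonred 0.114 34 s [-0.0425 -0.0122] y [0.0374 0.083 ] V 152.5
side nonred 0.122 46 s [-0.0566  0.0054] y [0.0358 0.0851] V 182.5
side nonred 0.146 9 s [-0.0473 -0.0356] y [0.0465 0.0514] V 118.0
side nonred 0.154 21 s [-0.0535 -0.0374] y [0.0346 0.0514] V 108.0
side nonred 0.162 20 s [-0.0541 -0.0387] y [0.0373 0.0514] V 91.5
side nonred 0.17 13 s [-0.0503 -0.0349] y [0.0461 0.0515] V 101.0
side nonred 0.178 6 s [-0.05   -0.0351] y [0.0475 0.0514] V 76.5
side nonred 0.186 20 s [-0.0671 -0.0263] y [0.0469 0.0533] V 65.5
side nonred 0.194 45 s [-0.0706 -0.0138] y [0.0334 0.0527] V 58.0
side red 0.114 8 s [-0.0389 -0.0302] y [0.0391 0.0438] V 133.5
side red 0.122 10 s [-0.0545 -0.0426] y [0.0393 0.0434] V 145.0
side red 0.13 3 s [-0.0577 -0.0524] y [0.04   0.0425] V 162.0
```

Both views put the fingertips at z≈0.146 while the TCP reads 0.132. So the tips stand about 14 mm behind the reported TCP, not 14 mm ahead, which is a 28 mm error. I'll confirm by touching the table beside the stand.

Run:
```python
from h import *
arm.servo_line(S(-.04,.04,.16),velocity=.2)
arm.servo_line(S(-.13,.04,.10),velocity=.25)
arm.servo_line(S(-.13,.04,.025),velocity=.2,stop_force=4)
print(read_eef_pos(),read_wrist_force())
print(arm.servo_line(S(-.13,.04,-.03),velocity=.03,stop_force=4)); print(read_eef_pos(),read_wrist_force(),read_clock())
```

```text
[0.44650613 0.28213239 0.09056822] [-1.17528016  0.15958477 -0.40456176]
True
[ 0.44510587  0.28204214 -0.01194814] [-1.17291774 -0.44803089  4.0545775 ] 23.7583
```

Contact came at TCP z = -0.012, so the tips really are about 26 mm farther back than documented. I'll subtract 26 mm from every commanded height and redo the push.

```bash
cat >> h.py <<'E'
DZ=.026
def line(s,y,z,v,**k): return arm.servo_line(S(s,y,z-DZ),velocity=v,**k)
E
python3 - <<'E'
from h import *
line(-.13,.04,.06,.2)
line(-.095,.04,.099,.2)
for s,z,v in ((-.055,.119,.1),(-.04,.132,.07),(-.018,.146,.06)):
    line(s,.04,z,v); print(read_wrist_force().round(2))
line(-.03,.04,.146,.1)
line(-.03,.04,.21,.25); arm.release()
line(0,.0,.26,.25)
pin("w_pin3"); print(read_clock())
E
```

```text
[-38.02  -3.57  26.66]
[-0.92  0.05  0.15]
[0.38 0.33 0.28]
pin 153 angle 0.033 y 0.0409 zmax 0.161
28.1083
```

The pin is now at 0.033 rad with its tip at z 0.161. I'll square it with a gentle centring grip, then fetch the guard.

Run:
```python
from h import *
line(0,.04,.23,.3); line(0,.04,.146,.15)
arm.grasp(20); print(read_opening(),read_wrist_force().round(2))
arm.release()
line(0,.04,.22,.2); line(0,0,.26,.3)
pin("w_pin4"); print(read_clock())
```

```text
0.10145678159954429 [0.83 0.16 1.19]
pin 157 angle -0.005 y 0.0409 zmax 0.1612
31.4417
```

View pics/w_pin4.png

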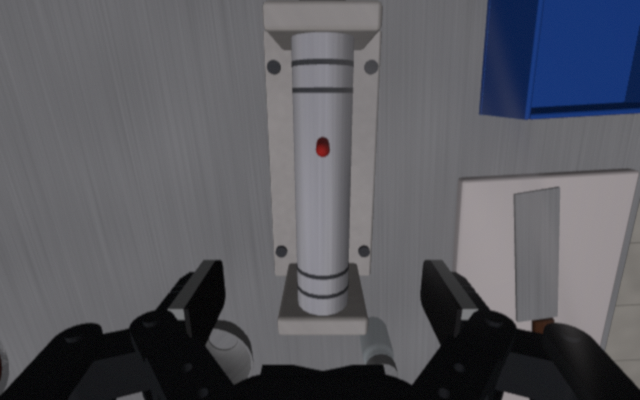

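The pin is upright at (322,147), measured at -0.005 rad. Now the guard.

Run:
```python
from h import *
G=[.5636,-.2164]; og=ori(np.radians(26))
arm.reach([*G,.18],og); print(read_clock())
arm.servo_line([*G,.071],velocity=.12); print(read_eef_pos(),read_wrist_force().round(2))
arm.grasp(60); print("open",read_opening(),read_finger_force(),read_clock())
arm.servo_line([*G,.256],velocity=.2); print("held",read_opening(),read_wrist_force().round(2))
arm.reach(S(0,0,.256),ori(YAW)); print(read_clock(),read_eef_pos(),S(0,0,.256))
p,d,P=look("w_hover"); h=cv2.cvtColor(p,cv2.COLOR_RGB2HSV).astype(int); z=P[...,2]
t=P[(abs(h[...,0]-115)<12)&(h[...,1]>120)&(np.hypot(P[...,0]-C[0],P[...,1]-C[1])<.09)&(z>.2)]
zt=np.median(t[:,2]); t=t[abs(t[:,2]-zt)<.008]; print(len(t),zt,rectpts(t))
A=np.c_[t[:,:2]-C,np.ones(len(t))]; print("tilt",np.linalg.lstsq(A,t[:,2],rcond=None)[0])
```

```text
33.1083
[ 0.56439861 -0.21677662  0.07213452] [-0.45 -0.25  0.98]
open 0.12713841082172808 60.289578437805176 34.8333
held 0.1289391736515201 [-0.05  0.28 -1.87]
37.5667 [0.57274636 0.23399635 0.25572925] [np.float64(0.5725), np.float64(0.2348), 0.256]
16290 0.2628140597601478 ((572.5004272460938, 232.909423828125), (121.21644592285156, 68.00267028808594), 86.9943618774414)
tilt [0.00136385 0.00029875 0.26280188]
```

View pics/w_hover.png

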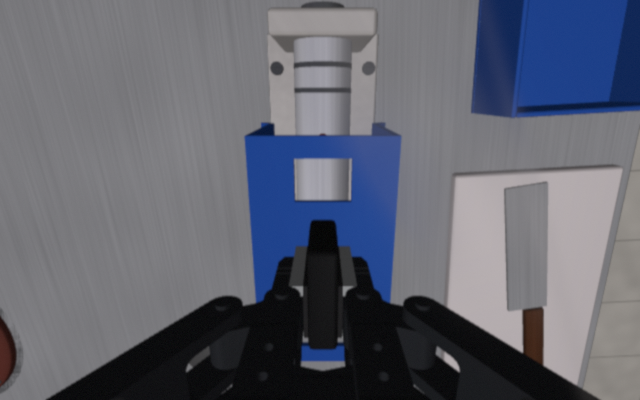

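The guard is held level, its slot at (323,180) is in line with the pin, and its centre is 2 mm short in y. I'll correct that and lower it.

Run:
```python
from h import *
arm.servo_line(S(0,.0017,.256),velocity=.05)
print(arm.servo_line(S(0,.0017,.128),velocity=.08,stop_force=12),read_eef_pos(),read_wrist_force().round(2))
print(arm.servo_line(S(0,.0017,.108),velocity=.02,stop_force=6),read_eef_pos(),read_wrist_force().round(2),read_clock())
p,d,P=look("w_down"); h=cv2.cvtColor(p,cv2.COLOR_RGB2HSV).astype(int); z=P[...,2]
near=np.hypot(P[...,0]-C[0],P[...,1]-C[1])<.09
t=P[(abs(h[...,0]-115)<12)&(h[...,1]>120)&near&(z>.1)&(z<.15)]
print(len(t),np.median(t[:,2]),rectpts(t[abs(t[:,2]-np.median(t[:,2]))<.006]))
red=near&((h[...,0]<8)|(h[...,0]>172))&(h[...,1]>130); print("red z",np.percentile(P[red][:,2],[5,50,95]))
```

```text
False [0.57301435 0.23661377 0.12874   ] [ 1.02 -0.08 -1.69]
True [0.57266799 0.23647807 0.11598743] [ 0.17 -0.16  4.79] 40.2667
16062 0.1230857524792584 ((572.5118408203125, 235.57177734375), (120.58169555664062, 68.25363159179688), 86.9897689819336)
red z [0.12836956 0.15702173 0.16011624]
```

View pics/w_down.png

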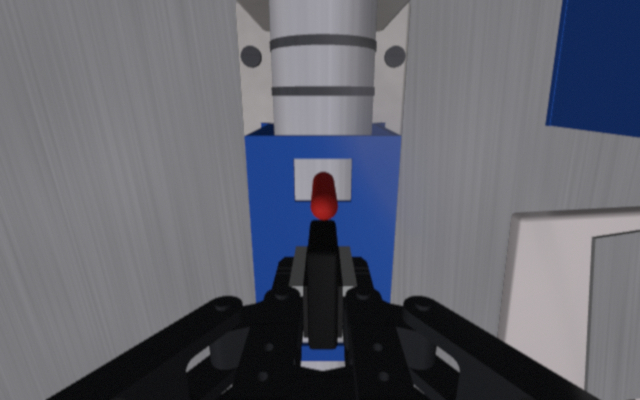

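The guard is seated: its top is at 0.123 as it should be, and the pin comes up through the slot at (323,195). Release, retreat and check.

Run:
```python
from h import *
arm.release()
arm.servo_line(S(0,.0017,.26),velocity=.15)
pin("w_end"); z0=np.load("w_end.npz"); p=z0["p"]; P=pts("wrist",z0["d"],vision.camera_info("wrist"),z0["T"]); h=cv2.cvtColor(p,cv2.COLOR_RGB2HSV).astype(int); z=P[...,2]
t=P[(abs(h[...,0]-115)<12)&(h[...,1]>120)&(np.hypot(P[...,0]-C[0],P[...,1]-C[1])<.09)&(abs(z-.123)<.01)]
print(len(t),np.median(t[:,2]),rectpts(t)); A=np.c_[t[:,:2]-C,np.ones(len(t))]; print("tilt",np.linalg.lstsq(A,t[:,2],rcond=None)[0])
for n,k in (("scene",dict(bowl=(240,341),shaker=(267,281),soy=(134,233))),("side",dict(bowl=(232,300),shaker=(189,243),soy=(96,364)))):
    p,d=vision.camera(n); o=np.load(n+".npz"); 
    for a,(v,u) in k.items(): print(n,a,np.abs(p[v-14:v+14,u-14:u+14].astype(int)-o["p"][v-14:v+14,u-14:u+14]).mean().round(2))
print(read_clock())
```

```text
pin 128 angle 0.003 y 0.0408 zmax 0.1607
7672 0.12300325073903096 ((572.6627197265625, 235.5725555419922), (120.48067474365234, 67.8715591430664), 86.60348510742188)
tilt [0.00215169 0.00108523 0.1230188 ]
scene bowl 23.42
scene shaker 12.48
scene soy 10.8
side bowl 23.12
side shaker 23.95
side soy 43.56
42.3
```

The guard and pin are good. The neighbour differences may only be the arm blocking the view, so I'll look.

Run:
```python
from h import *
p,d=vision.camera("scene"); cv2.imwrite("pics/end.png",p[:,:,::-1]); P=pts("scene",d)
z=np.load("scene.npz"); P0=pts("scene",z["d"])
for a,(c,lo,hi) in dict(shaker=((.623,.013),.06,.1),soy=((.52,-.432),.12,.2),bowl=((.47,.03),.02,.06)).items():
    for Q in (P0,P):
        m=(np.hypot(Q[...,0]-c[0],Q[...,1]-c[1])<(.09 if a=="bowl" else .05))&(Q[...,2]>lo)&(Q[...,2]<hi); print(a,m.sum(),np.median(Q[m],0).round(4))
```

```text
shaker 184 [0.628  0.0104 0.0852]
shaker 184 [0.6281 0.0106 0.0851]
soy 308 [ 0.5254 -0.4337  0.1427]
soy 310 [ 0.5255 -0.4336  0.1421]
bowl 319 [0.4315 0.0007 0.0382]
bowl 180 [ 0.437  -0.0317  0.0379]
```

View pics/end.png

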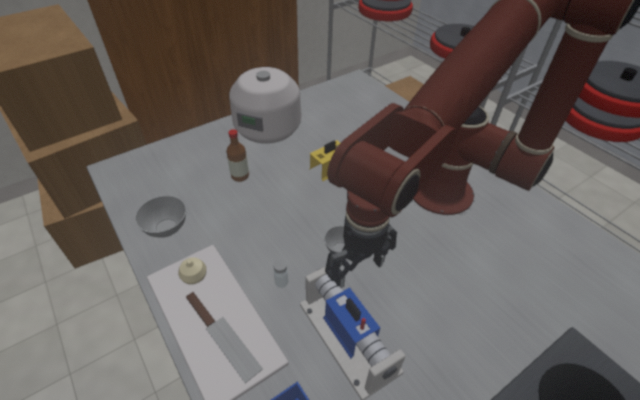

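The final view shows the guard seated on the roller at (352,318) with the red pin through it at (364,325). The shaker and bottle have not moved, and the bowl at (336,240) is in its place, only partly hidden by the gripper.

```bash
python3 -c "
from workcell import *
print(arm.finish_job(), read_clock())"
```

```text
the job is handed in; nothing more can be done
the job is handed in; nothing more can be done
```

The pin is upright (about 0.003 rad) and the blue guard sits level on the roller with the pin through its slot. I handed the job in at about 42 s; one early pin push read about 38 N (x) and 27 N (z) at the wrist, and the bowl was half hidden by the gripper in the last view.

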